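Unlock the lid stay and shut the enclosure

ROBOT

A 6-joint arm with a two-finger parallel gripper is mounted at the origin on the work surface. World frame = base frame: x ahead of the robot, y to its left, z up, the work surface at z = 0. Lengths are in mm, angles in degrees, forces in N, time in s.
With the tool pointing down it reaches from about 375 to 900 mm from the base axis. Payload 3.1 kg.
Tool frame: the origin (TCP) lies on the mounting face of the last link; the fingertips stand 182 mm ahead of it and the grasp point (between the pads) lies 164 mm ahead of it; z points along the fingers, y is the direction in which the jaws open and shut (so a half turn about z gives the same grasp; the last joint's range is limited). The gripper opens to 87 mm and grips with 3 to 60 N. Pads are 19 mm wide; open, the fingers measure 117 mm over their backs; the gripper's body (75 mm by 190 mm) begins 51 mm behind the grasp point.
Start: joints at [54.288, 30.224, 82.088, -0, 67.689, -10.227], TCP at [268.882, 564.181, 404.748] pointing down, gripper open.
Joint ranges: [-176.69, 176.69], [-43.24, 126.21], [12.49, 139.97], [-82, 262], [0, 151.66], [-163.58, 163.58]. Speed limits (degrees/s): [159.86, 159.86, 180, 180, 180, 180].

INTERFACE

Orientations are given as [roll, pitch, yaw] about the fixed x, y, z axes, in that order (R = Rz(yaw) Ry(pitch) Rx(roll)).
In Python, from cell import arm gives the robot as it stands. The module is installed in compiled form; this text tells all that it offers.
- The arm moves only by the tool carry_out, never from a script. Its argument "deltas" is a list of rows, each an object with "gripper": the finger opening in m, from 0 to 0.087; "translation": the shift along the tool's x, y, z in m, a list of three; "roll": the turn about the tool's z in rad. A call has 1 to 12 rows; each row is the pose to reach, as a shift and turn from the pose commanded when the call began, along the tool's axes at that moment; what a row does not reach only later rows make up. A row lasts 1/8 s, in which the tool goes at most 62.5 mm and 10.7 degrees, less where a joint would pass 70% of its speed; a pose out of reach is approached as far as the arm can. A call with a gripper value outside its range is refused whole. The fingers move at their own pace and stop on an object; the grip force is fixed at half the most. Time passes only in rows, so rows that repeat a pose let the fingers close. It gives the time, the measured TCP pose, the force and the opening at its end, in the units of the state.
- arm.observe(): the state, without advancing time (a new reading comes with each control period).
- arm.camera(name): name is "scene" or "top" or "wrist"; returns the picture (420x560x3 uint8, blue, green, red); there is no depth.
- arm.get_calibration(name): a dict with "fx", "fy", "cx", "cy" (pixels), "cam_to_world" (4x4, takes a point from camera to world coordinates). Camera axes: x right, y up, looking along -z (the intrinsics and any distortion apply to the point x, -y, -z); pixel columns grow to the right and rows downward; lengths in mm; the calibration is good to about 2 mm. A picture is of the moment at which its call begins: read the wrist's pose just before it. get_calibration takes no time and is no camera call; for the wrist camera it gives the pose at the moment of the call.
- arm.close_job(): hands the job in, once; it reports no verdict.
Trained networks look in the newest picture that a camera, given by its name, has taken for a name from the list of things; names that differ only in an ending like _2 or _b are one class to them, and where a whole thing is asked for, a point or a joint stands for the part that bears it (a point fixed in the world has none). Each returns a list of dicts, best first, with "score" (0 to 1); they miss things now and then, are a little off and sometimes report something else, mostly with a low value. They report only what shows in the picture. A call takes as long as a camera call.
- arm.find_in(camera, thing): "at" ([column, row] in pixels, amid what is visible of it).
- arm.outline_of(camera, thing): "mask" (420x560 bool, what is visible of it) and "at" ([column, row] in pixels, amid what is visible of it).
- arm.mark_of(camera, thing): "at" ([column, row] in pixels: a listed point, or the origin of a listed thing).
The state is a dict: "time_s": time; "qpos": joint angles; "dq": joint speeds; "joint_efforts": joint torques, N m; "eef_pos": TCP position; "ee_rot": TCP orientation; "force": force on the tool from outside, world axes, zero at the start; "torque": the same for the moment, N m; "grip_width": finger opening in mm.
Only numpy, scipy, OpenCV 4.12 (cv2) and the standard library are available. Lean on these libraries where they do the work, as an engineer would, in place of code of your own. Each camera call takes 0.05 s, during which the arm holds its last target.

TASK

The lid of the control enclosure on the bench is locked open by its folding stay. Lift the stay's knee to break the lock, then swing the lid over and shut it gently, fully home on the box. Do not disturb the other things on the bench.

Things in the scene. Friction and masses are not known exactly. Their poses are not given: they have to be found in the camera images.
- enclosure: Light grey sheet-steel enclosure lying on its back, fixed to the bench: 220 mm (own x) by 280 mm (own y), walls 4 mm thick, rim 150 mm above the bench, control gear inside. Origin at the centre of its underside, z up. The lid's hinge runs along own y on top of its +x wall; the shut lid's free edge lies over the -x wall.
- lid_hinge (a point): Middle of the lid's hinge line: 110 mm from the enclosure's origin along its own +x, 150 mm above the bench. The hinge is stiff: the lid stays wherever it is left and takes about 0.2 to 1.2 N m to swing shut (up to about 7 N square to the lid, 170 mm from the hinge).
- lid (a joint): Lid angle in rad: 0 as it starts, leaning 20 degrees back beyond upright (opened 110 degrees), growing as it shuts; 1.92 is fully shut, against a stop. Until the stay's lock is broken it cannot be shut.
- lid_edge (a point): Middle of the lid's free edge, on the outer face, 220 mm from the hinge line and 4 mm outside it square to the lid. The lid (0.65 kg) is a flat pan 292 mm long along the hinge, with a 14 mm turned-down skirt on its other three sides; its outer face is smooth but for two round latch heads (20 mm across, 4 mm proud) near the free edge, 90 mm either side of the middle.
- stay_knuckle (a point): Centre of the stay's knee: a steel rivet barrel 20 mm across, 20 mm long along own y of the enclosure, proud of both flat bars of the stay (5 x 14 mm, side by side in a plane square to own y). Starts 50 mm over the rim, 31 mm from the hinge line, 120 mm from the middle on the -y side, clear on both sides. Lifts on a circle about stay_foot, up and over to own -x, with about 10 N; stays where left.
- stay_foot (a point): Fixed pivot of the stay's lower bar inside the enclosure's -y wall, 18 mm below the rim: own x +15 mm, y -120 mm, z 132 mm. The lower bar is 93 mm long from here to the knee, at first leaning 43 degrees from upright to own +x; the upper bar, 124 mm long, runs from the knee to a pivot on the lid's inner face, 155 mm from the hinge.
- knee (a joint): Angle at the stay's knee in rad: 0 as it starts, locked just below its straight line against a stop; straight (dead centre) at 0.12; growing as the knee is lifted and the stay folds, which brings the lid over. With the lower bar upright the lid stands about upright; at 2.8 the lid is shut and the stay lies folded inside the box.
- tape: Bystander: roll of white tape lying flat, 100 mm across, 24 mm high. Origin at the centre of its underside.
- contactor: Bystander: dark grey contactor, 82 x 46 x 82 mm high. Origin at the centre of its underside.
- clamp_meter: Bystander: black clamp meter with red jaws lying on its back, about 240 mm long (own x), 84 mm wide, 40 mm high. Origin on the bench under its middle.

How it is judged:
By the outcome, as a careful person would: the job done as asked, in the order asked, and still so for the second after the job is handed in, with the robot touching nothing.
It also fails if it takes over 58 s, if anything falls off the work surface, if the arm or the gripper's body presses on something with over 40 N, if the wrist force passes 120 N, or if a joint passes its speed limit or range.

## Working session

There is one attempt and no reset: what is moved stays moved. The work goes in short steps, Python scripts to look and compute and a tool call to move; the robot and the scene stay as the last step left them, time stands still between calls to the robot, and variables do not carry over. Pictures are saved under pics/ and viewed, and the job is handed in when it is done.

Besides the shell and the picture viewer there is one more tool, called after ">>>" as a command line: name --argument value ..., lists and objects as JSON in quotes. carry_out: Moves the arm, as the interface text tells. Its arguments: {"type":"object","properties":{"deltas":{"type":"array","items":{"type":"object","properties":{"gripper":{"type":"number"},"translation":{"type":"array","items":{"type":"number"}},"roll":{"type":"number"}}}}},"required":["deltas"]}

```bash
mkdir -p pics; cat > h.py <<'E'
import numpy as np, cv2
from cell import arm
def ray(cam,px):
    c=arm.get_calibration(cam); M=np.array(c["cam_to_world"])
    d=np.array([(px[0]-c["cx"])/c["fx"],-(px[1]-c["cy"])/c["fy"],-1.0])
    return M[:3,3],M[:3,:3]@d
def onz(cam,px,z):
    o,d=ray(cam,px); return o+d*(z-o[2])/d[2]
def proj(cam,P):
    c=arm.get_calibration(cam); M=np.array(c["cam_to_world"])
    p=M[:3,:3].T@(np.array(P,float)-M[:3,3]); return np.array([c["cx"]+c["fx"]*p[0]/-p[2],c["cy"]+c["fy"]*(-p[1])/-p[2]])
def tri(a,b):
    (o1,d1),(o2,d2)=a,b
    d1=d1/np.linalg.norm(d1);d2=d2/np.linalg.norm(d2)
    s=np.linalg.lstsq(np.c_[d1,-d2],o2-o1,rcond=None)[0]
    p,q=o1+s[0]*d1,o2+s[1]*d2
    return (p+q)/2,np.linalg.norm(p-q)
E
python3 - <<'E'
from h import *
np.set_printoptions(precision=1,suppress=True)
for c in("scene","top"):
    cv2.imwrite(f"pics/{c}0.png",arm.camera(c))
    k=arm.get_calibration(c); print(c,[v for v in k if v not in("cam_to_world",)],k["fx"],k["cx"],np.array(k["cam_to_world"])[:3,3])
R={}
for t in["enclosure","lid_hinge","lid_edge","stay_knuckle","stay_foot","tape","contactor","clamp_meter"]:
    for c in("scene","top"):
        r=arm.mark_of(c,t)
        if r: R[t,c]=r[0]["at"]; print(t,c,np.array(r[0]["at"]),round(r[0]["score"],2))
    if (t,"scene") in R and (t,"top") in R:
        p,e=tri(ray("scene",R[t,"scene"]),ray("top",R[t,"top"])); print("   ->",p,e)
s=arm.observe();print(s)
E
```

```text
scene ['fx', 'fy', 'cx', 'cy'] 425.39954662879643 282.02116138636165 [ 948.3 -321.1 1109.5]
top ['fx', 'fy', 'cx', 'cy'] 497.1820650279554 280.1862143598451 [ 182.3  -41.9 1777.9]
enclosure scene [282.7 259.7] 0.92
enclosure top [285.4 203.1] 0.88
   -> [525.1 -41.9   5. ] 1.3315310226388617
lid_hinge scene [293.  205.7] 0.65
lid_hinge top [260.2 208.8] 0.88
   -> [471.6  35.1 157.3] 14.50036263566744
lid_edge scene [299.7 129. ] 0.95
lid_edge top [240.4 217.1] 0.86
   -> [410.7  85.4 364.9] 4.116961343548834
stay_knuckle scene [338.4 213.6] 0.82
stay_knuckle top [244.2 175.4] 0.67
   -> [574.9  93.4 203.5] 3.8979571794151275
stay_foot scene [328.1 254. ] 0.7
stay_foot top [263.2 167.4] 0.81
   -> [623.6  34.9 125.5] 6.329000871268695
tape scene [206.9 357.3] 0.86
tape top [366.8 174. ] 0.58
   -> [ 641.4 -344.7   -1.9] 12.152013252632273
contactor scene [409.7 203.2] 0.61
contactor top [260.6 214.9] 0.16
   -> [556.5 130.7 233.7] 294.37616600043157
clamp_meter scene [141.  281.3] 0.75
clamp_meter top [384.7 258.4] 0.71
   -> [ 337.4 -407.   -38.7] 0.8768802128536325
{'time_s': 0.9, 'qpos': array([ 54.3,  30.2,  82.1,   0. ,  67.7, -10.2]), 'dq': array([-0. , -0. , -0. ,  0. ,  0. , -0.1]), 'joint_efforts': array([  0. , -44. , -17.7,   0.1,   0.1,   0. ]), 'eef_pos': array([268.9, 564.2, 404.8]), 'ee_rot': array([180. ,  -0. , 154.5]), 'force': array([-0.1, -0.9, -0.9]), 'torque': array([-0.,  0.,  0.]), 'grip_width': 86.68949940778487}
```

View pics/scene0.png

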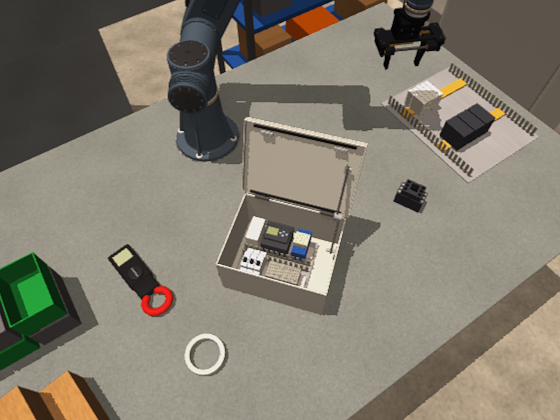

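View pics/top0.png

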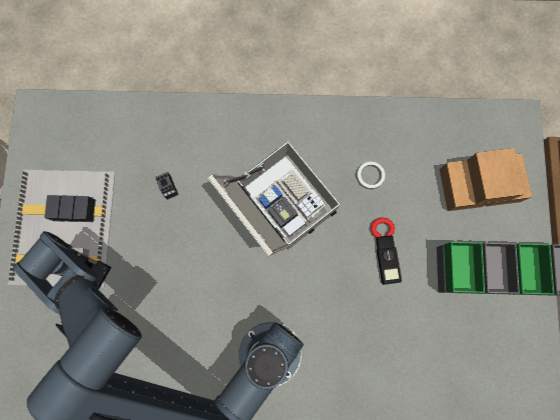

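The scene view shows the enclosure at about (285,250) with its lid leaning back towards the robot's left. The stay is at about (338,214), the contactor at (410,195), the tape at (206,355) and the clamp meter at (141,281). The top view agrees. Next I'll fit the enclosure pose to all the marks.

```bash
cat >> h.py <<'E'
from scipy.optimize import least_squares
s20,c20=np.sin(np.radians(20)),np.cos(np.radians(20))
MODEL={"enclosure":(0,0,0),"lid_hinge":(110,0,150),"lid_edge":(110+220*s20+4*c20,0,150+220*c20-4*s20),"stay_knuckle":(79,-120,200),"stay_foot":(15,-120,132)}
def w(p,q):
    c,s=np.cos(p[2]),np.sin(p[2]); q=np.asarray(q,float)
    return np.array([p[0]+c*q[0]-s*q[1],p[1]+s*q[0]+c*q[1],q[2]])
def fit(obs):
    f=lambda p:np.concatenate([(proj(c,w(p,MODEL[t]))-a) for (t,c),a in obs.items()])
    r=least_squares(f,[525,-42,2.16],loss="soft_l1",x_scale=[10,10,.1]); return r.x,f(r.x).reshape(-1,2)
E
python3 - <<'E'
from h import *
np.set_printoptions(precision=2,suppress=True)
obs={}
for c in("scene","top"):
    arm.camera(c)
    for t in MODEL:
        r=arm.mark_of(c,t)
        if r: obs[t,c]=np.array(r[0]["at"])
p,e=fit(obs);print(p,np.degrees(p[2]))
for k,v in zip(obs,e):print(k,v)
for t in MODEL: print(t,w(p,MODEL[t]))
for c in("scene","top"):
    im=cv2.imread(f"pics/{c}0.png")
    B=[w(p,(x,y,150)) for x,y in((110,140),(110,-140),(-110,-140),(-110,140))]
    cv2.polylines(im,[np.array([proj(c,b) for b in B],int)],1,(0,0,255),1)
    for t in MODEL: cv2.circle(im,tuple(proj(c,w(p,MODEL[t])).astype(int)),2,(0,255,0),-1)
    u,v=proj(c,w(p,(60,0,150))).astype(int)
    cv2.imwrite(f"pics/{c}1.png",cv2.resize(im[v-110:v+110,u-130:u+130],None,fx=3,fy=2.7))
E
```

```text
[537.45 -45.78   2.27] 130.12127921518166
('enclosure', 'scene') [0.82 2.9 ]
('lid_hinge', 'scene') [ 0.15 -1.11]
('stay_knuckle', 'scene') [-0.2   3.23]
('stay_foot', 'scene') [ 0.64 -2.25]
('enclosure', 'top') [ 1.7  -3.36]
('lid_hinge', 'top') [-107.27   36.64]
('lid_edge', 'top') [-0.23 -0.3 ]
('stay_knuckle', 'top') [1.37 1.48]
('stay_foot', 'top') [0.81 0.48]
enclosure [537.45 -45.78   0.  ]
lid_hinge [466.57  38.33 150.  ]
lid_edge [415.66  98.75 355.36]
stay_knuckle [578.3   91.96 200.  ]
stay_foot [619.55  43.02 132.  ]
```

View pics/scene1.png

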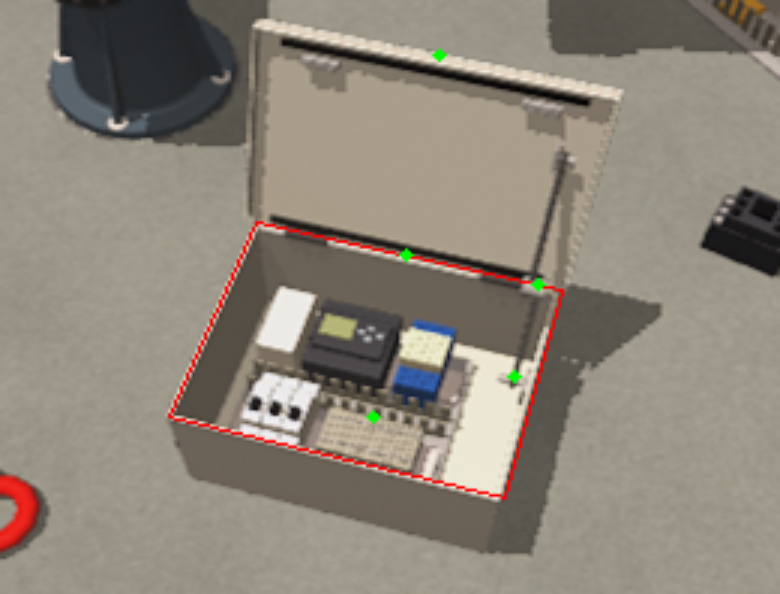

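View pics/top1.png

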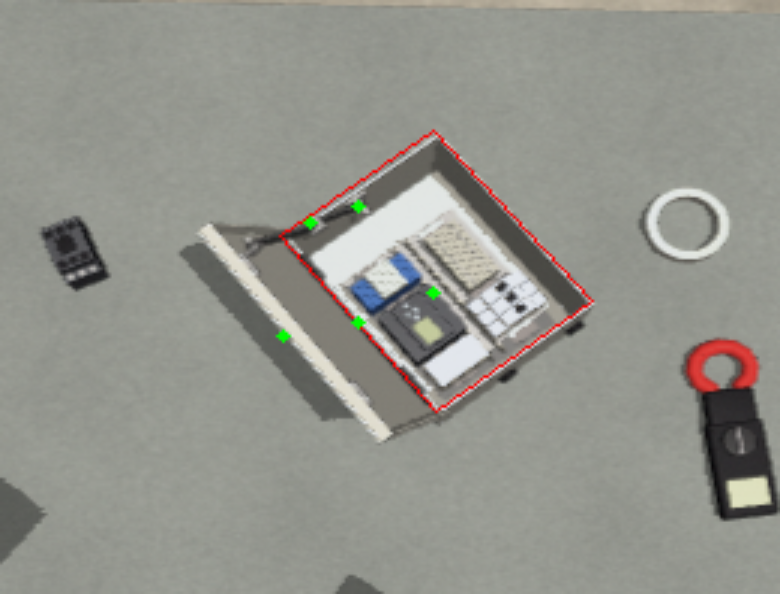

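The red rim overlay matches the box edges within about 1 px in both views, so the enclosure pose is good (yaw 130.1°). Next I move to a hover above the knuckle.

```bash
cat >> h.py <<'E'
P=[537.45,-45.78,np.radians(130.12)]
from scipy.spatial.transform import Rotation as Ro
def delta(target_tcp):
    s=arm.observe(); R=Ro.from_euler("xyz",s["ee_rot"],degrees=True).as_matrix()
    return R.T@(np.array(target_tcp)-s["eef_pos"])/1000, s["eef_pos"],s["ee_rot"]
E
python3 - <<'E'
from h import *
np.set_printoptions(precision=4,suppress=True)
k=w(P,(70,-120,200))
print(delta([k[0],k[1],600]))
c=np.array(arm.get_calibration("wrist")["cam_to_world"]);print(c)
E
```

```text
(array([-0.4907, -0.2968, -0.1952]), array([268.8814, 564.1783, 404.7583]), array([179.9996,   0.0011, 154.5139]))
[[  0.4319  -0.8677  -0.2461 200.5655]
 [  0.9019   0.4154   0.118  595.968 ]
 [ -0.0001  -0.2729   0.962  384.5302]
 [  0.       0.       0.       1.    ]]
```

>>> carry_out --deltas '[{"translation": [0,0,-0.05],"roll": 0,"gripper": 0.087},{"translation": [0,0,-0.1],"roll": -0.15,"gripper": 0.087},{"translation": [-0.02,-0.012,-0.15],"roll": -0.3,"gripper": 0.087},{"translation": [-0.06,-0.036,-0.19],"roll": -0.45,"gripper": 0.07},{"translation": [-0.105,-0.064,-0.195],"roll": -0.6,"gripper": 0.06},{"translation": [-0.15,-0.091,-0.195],"roll": -0.75,"gripper": 0.05},{"translation": [-0.195,-0.118,-0.195],"roll": -0.9,"gripper": 0.05},{"translation": [-0.24,-0.145,-0.195],"roll": -1.05,"gripper": 0.05},{"translation": [-0.29,-0.175,-0.195],"roll": -1.2,"gripper": 0.05},{"translation": [-0.34,-0.206,-0.195],"roll": -1.35,"gripper": 0.05},{"translation": [-0.39,-0.236,-0.195],"roll": -1.5,"gripper": 0.05},{"translation": [-0.44,-0.266,-0.195],"roll": -1.65,"gripper": 0.05}]'

```text
time_s: 3.0
eef_pos: [552.3, 133.0, 599.9]
ee_rot: [-180.0, 0.0, -110.7]
force: [-0.5, 0.2, -0.3]
grip_width: 49.8
```

```bash
python3 - <<'E'
from h import *
np.set_printoptions(precision=4,suppress=True)
k=w(P,(70,-120,200))
print(delta([k[0],k[1],560]))
s=arm.observe();print(s["time_s"],s["qpos"],np.radians(s["ee_rot"][2]+49.88))
E
```

```text
(array([ 0.0336, -0.0467,  0.0399]), array([552.2915, 132.9976, 599.9402]), array([-179.9767,    0.0262, -110.6686]))
3.0 [   2.2685   16.3648   73.7927    0.0151   89.8108 -157.0629] -1.0609620543889742
```

Last-joint sign was opposite to what I assumed; I'll unwind it the other way while above everything.

>>> carry_out --deltas '[{"translation": [0.01,-0.015,0],"roll": 0.18,"gripper": 0.05},{"translation": [0.0336,-0.0467,0],"roll": 0.36,"gripper": 0.05},{"translation": [0.0336,-0.0467,0],"roll": 0.54,"gripper": 0.05},{"translation": [0.0336,-0.0467,0],"roll": 0.72,"gripper": 0.05},{"translation": [0.0336,-0.0467,0],"roll": 0.9,"gripper": 0.05},{"translation": [0.0336,-0.0467,0],"roll": 1.08,"gripper": 0.05},{"translation": [0.0336,-0.0467,0],"roll": 1.26,"gripper": 0.05},{"translation": [0.0336,-0.0467,0],"roll": 1.44,"gripper": 0.05},{"translation": [0.0336,-0.0467,0],"roll": 1.62,"gripper": 0.05},{"translation": [0.0336,-0.0467,0],"roll": 1.8,"gripper": 0.05},{"translation": [0.0336,-0.0467,0],"roll": 1.98,"gripper": 0.05},{"translation": [0.0336,-0.0467,0],"roll": 2.16,"gripper": 0.05}]'

```text
time_s: 4.5
eef_pos: [583.1, 86.7, 599.7]
ee_rot: [-180.0, -0.0, 125.0]
force: [0.2, -0.1, -1.1]
grip_width: 49.9
```

>>> carry_out --deltas '[{"translation": [0,0,0],"roll": 0.18,"gripper": 0.05},{"translation": [0,0,0],"roll": 0.36,"gripper": 0.05},{"translation": [0,0,0],"roll": 0.54,"gripper": 0.05},{"translation": [0,0,0],"roll": 0.72,"gripper": 0.05},{"translation": [0,0,0],"roll": 0.9,"gripper": 0.05},{"translation": [0,0,0],"roll": 1.08,"gripper": 0.05},{"translation": [0,0,0],"roll": 1.26,"gripper": 0.05},{"translation": [0,0,0],"roll": 1.44,"gripper": 0.05},{"translation": [0,0,0],"roll": 1.62,"gripper": 0.05},{"translation": [0,0,0],"roll": 1.8,"gripper": 0.05},{"translation": [0,0,0],"roll": 1.98,"gripper": 0.05},{"translation": [0,0,0],"roll": 2.16,"gripper": 0.05}]'

```text
time_s: 6.0
eef_pos: [583.1, 86.7, 599.7]
ee_rot: [-180.0, 0.0, 1.2]
force: [-0.7, -0.2, -0.7]
grip_width: 50.0
```

```bash
python3 - <<'E'
from h import *
np.set_printoptions(precision=4,suppress=True)
k=w(P,(70,-120,200))
print(delta([k[0],k[1],560]))
s=arm.observe();print(s["time_s"],s["qpos"],np.radians(s["ee_rot"][2]+49.88))
E
```

```text
(array([0.001 , 0.0016, 0.0397]), array([583.1215,  86.6995, 599.708 ]), array([-179.996 ,    0.0088,    1.1962]))
6.0 [-2.3966 18.4283 70.8383  0.0034 90.7424 86.4073] 0.8914484031281833
```

>>> carry_out --deltas '[{"translation": [0,0,0],"roll": 0.18,"gripper": 0.05},{"translation": [0,0,0],"roll": 0.36,"gripper": 0.05},{"translation": [0,0,0],"roll": 0.54,"gripper": 0.05},{"translation": [0,0,0],"roll": 0.72,"gripper": 0.05},{"translation": [0,0,0],"roll": 0.891,"gripper": 0.05}]'

```text
time_s: 6.62
eef_pos: [583.1, 86.7, 599.7]
ee_rot: [180.0, 0.0, -49.8]
force: [-0.9, -0.1, -0.5]
grip_width: 49.8
```

```bash
python3 - <<'E'
from h import *
np.set_printoptions(precision=2,suppress=True)
im=arm.camera("wrist")
s=arm.observe();print(s["time_s"],s["eef_pos"],s["ee_rot"],s["qpos"])
for t in("stay_knuckle","stay_foot","lid_edge"):
    for r in arm.mark_of("wrist",t)[:2]: print(t,r["at"],r["score"],onz("wrist",r["at"],MODEL[t][2]))
    print(" model",w(P,MODEL[t]),proj("wrist",w(P,MODEL[t])))
for q in[(79,-130,200),(79,-110,200),(79,-120,200),(15,-120,132)]:
    cv2.circle(im,tuple(proj("wrist",w(P,q)).astype(int)),1,(0,255,0),-1)
cv2.imwrite("pics/w1.png",cv2.resize(im,None,fx=1.4,fy=1.4))
E
```

```text
6.675 [583.09  86.66 599.72] [179.99   0.   -50.05] [ -2.4   18.43  70.84  -0.01  90.75 137.65]
stay_knuckle [281.2, 183.6] 0.78 [581.25  83.29 200.  ]
 model [578.31  91.96 200.  ] [278.36 190.62]
stay_foot [284.8, 128.2] 0.83 [617.62  32.88 132.  ]
 model [619.55  43.02 132.  ] [278.77 133.16]
 model [415.66  98.75 355.36] [422.26 361.61]
```

View pics/w1.png

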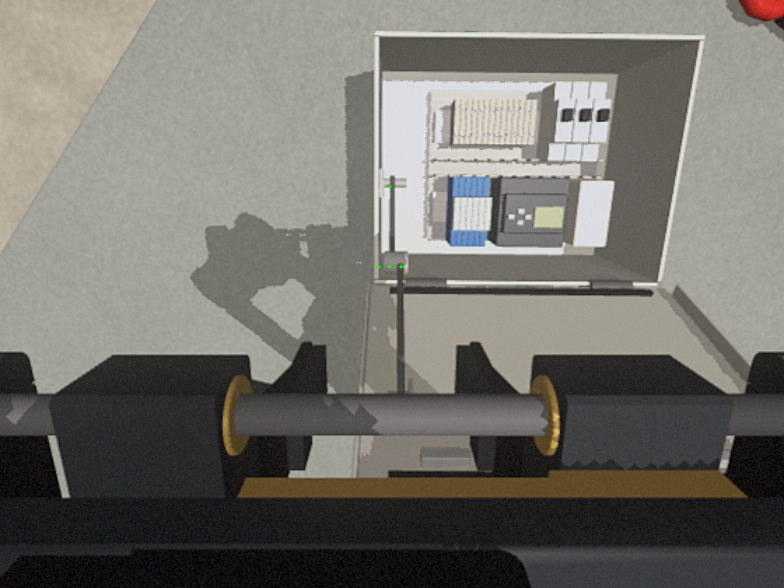

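The wrist view shows the rivet barrel at about (396,262) in the enlarged picture, roughly centred between the open fingers. The bars leave it up to (392,180) and down to (401,390), and the model dots are about 4 px left.

```bash
python3 - <<'E'
from h import *
np.set_printoptions(precision=2,suppress=True)
def own(X): 
    c,s=np.cos(P[2]),np.sin(P[2]); d=X[:2]-np.array(P[:2]); return np.array([c*d[0]+s*d[1],-s*d[0]+c*d[1],X[2]])
for px,z in[((282.9,187),202),((391/1.4,184/1.4),132),((378/1.4,283/1.4),150),((376/1.4,36/1.4),150),((703/1.4,38/1.4),150),((660/1.4,284/1.4),150)]:
    X=onz("wrist",px,z);print(X,own(X))
print(own(arm.observe()["eef_pos"]))
im=arm.camera("wrist");cv2.imwrite("pics/w2.png",cv2.resize(im[120:290,220:350],None,fx=4.5,fy=3.5*4.5/3.5)[:600])
E
```

```text
[577.4   84.83 202.  ] [  74.14 -114.71  202.  ]
[620.53  40.86 132.  ] [  12.72 -119.36  132.  ]
[569.62 119.86 150.  ] [ 105.94 -131.34  150.  ]
[709.6  -43.64 150.  ] [-109.3  -133.02  150.  ]
[ 498.39 -222.4   150.  ] [-109.89  143.68  150.  ]
[359.83 -58.26 150.  ] [104.91 143.87 150.  ]
[  71.85 -120.32  599.74]
```

View pics/w2.png

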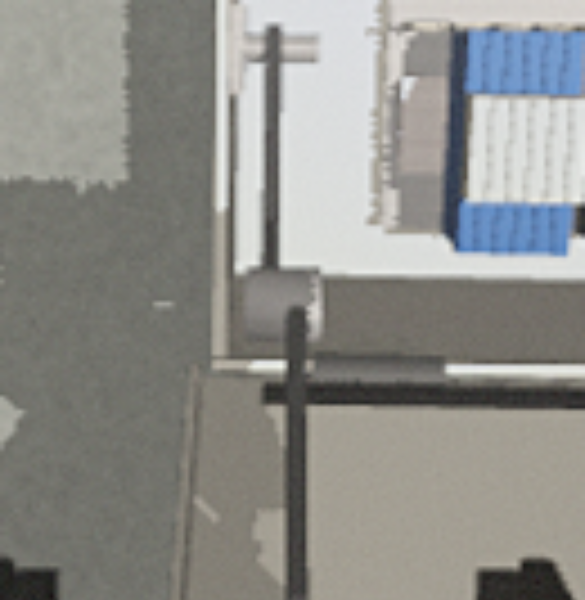

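>>> carry_out --deltas '[{"translation": [0.001,0.0048,0.04],"roll": 0,"gripper": 0.05},{"translation": [0.001,0.0048,0.08],"roll": 0,"gripper": 0.05},{"translation": [0.001,0.0048,0.12],"roll": 0,"gripper": 0.05},{"translation": [0.001,0.0048,0.15],"roll": 0,"gripper": 0.05},{"translation": [0.001,0.0048,0.17],"roll": 0,"gripper": 0.05},{"translation": [0.001,0.0048,0.17],"roll": 0,"gripper": 0.05}]'

```text
time_s: 7.62
eef_pos: [579.8, 82.8, 428.1]
ee_rot: [179.8, 0.2, -49.4]
force: [0.3, 0.4, -0.0]
grip_width: 50.1
```

```bash
cat >> h.py <<'E'
P=list(w(P,(-2,4.5,0))[:2])+[P[2]]
def own(X): 
    c,s=np.cos(P[2]),np.sin(P[2]); d=np.array(X[:2])-np.array(P[:2]); return np.array([c*d[0]+s*d[1],-s*d[0]+c*d[1],X[2]])
E
python3 - <<'E'
from h import *
np.set_printoptions(precision=2,suppress=True)
im=arm.camera("wrist")
print(own(arm.observe()["eef_pos"]),P)
r=arm.mark_of("wrist","stay_knuckle")
for a in r[:1]: print(a["at"],a["score"],own(onz("wrist",a["at"],200)))
print(proj("wrist",w(P,(79,-120,200))))
cv2.imwrite("pics/w3.png",cv2.resize(im,None,fx=1.4,fy=1.4))
cv2.imwrite("pics/s3.png",cv2.resize(arm.camera("scene")[60:280,200:480],None,fx=2.7,fy=2.7))
E
```

```text
[  72.68 -120.11  429.49] [np.float64(535.2976468894917), np.float64(-50.20915071855601), np.float64(2.2710224226950215)]
[274.3, 234.0] 0.83 [  73.31 -122.93  200.  ]
[278.52 241.78]
```

View pics/w3.png

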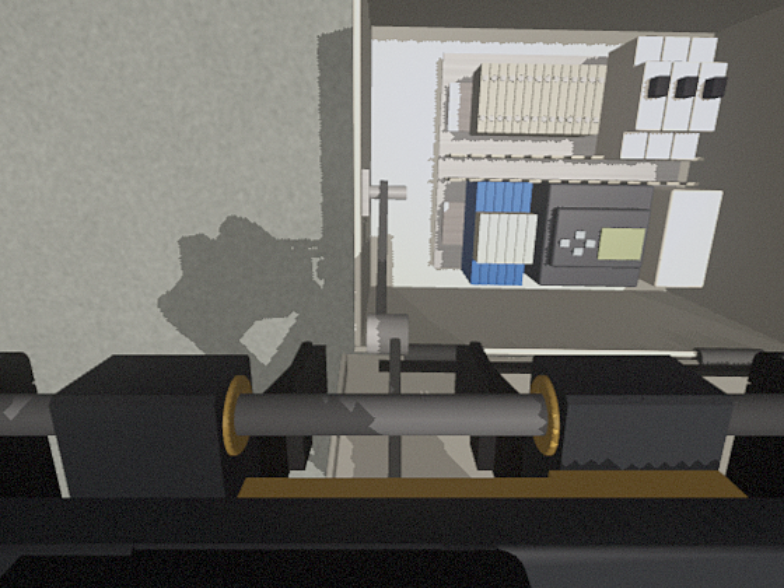

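View pics/s3.png

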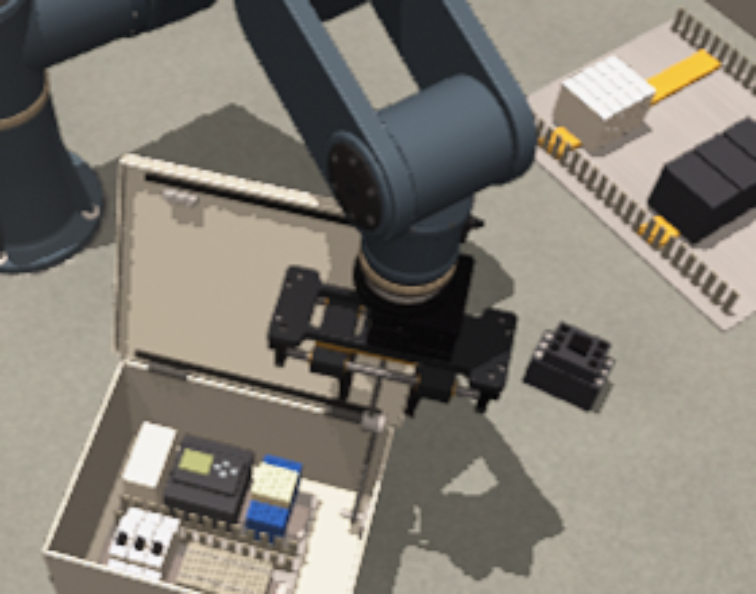

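The barrel sits at about (388,332), some 2.4 mm left of the finger midpoint at about x = 392. I'll correct for that and descend.

>>> carry_out --deltas '[{"translation": [0.002,-0.0023,0.012],"roll": 0,"gripper": 0.05},{"translation": [0.002,-0.0023,0.025],"roll": 0,"gripper": 0.05},{"translation": [0.002,-0.0023,0.038],"roll": 0,"gripper": 0.05},{"translation": [0.002,-0.0023,0.046],"roll": 0,"gripper": 0.05},{"translation": [0.002,-0.0023,0.052],"roll": 0,"gripper": 0.05},{"translation": [0.002,-0.0023,0.057],"roll": 0,"gripper": 0.05},{"translation": [0.002,-0.0023,0.057],"roll": 0,"gripper": 0.05}]'

```text
time_s: 8.65
eef_pos: [583.2, 82.7, 372.5]
ee_rot: [180.0, 0.0, -49.5]
force: [-0.3, -1.0, 0.1]
grip_width: 49.7
```

```bash
python3 - <<'E'
from h import *
np.set_printoptions(precision=2,suppress=True)
im=arm.camera("wrist")
s=arm.observe();print(own(s["eef_pos"]),s["force"],s["grip_width"])
cv2.imwrite("pics/w4.png",cv2.resize(im,None,fx=1.4,fy=1.4))
cv2.imwrite("pics/s4.png",cv2.resize(arm.camera("scene")[120:280,250:430],None,fx=3.7,fy=3.7))
E
```

```text
[  70.75 -122.43  372.8 ] [-0.75  0.51  0.36] 49.589911366426634
```

View pics/w4.png

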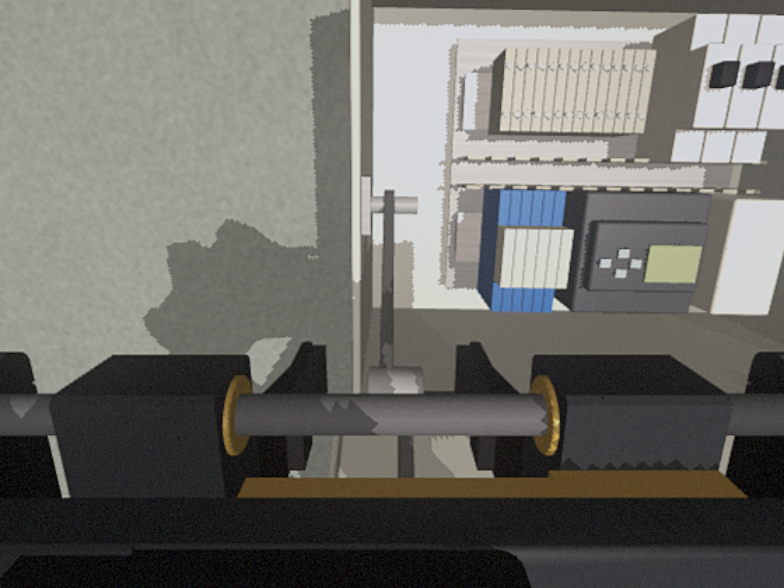

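View pics/s4.png

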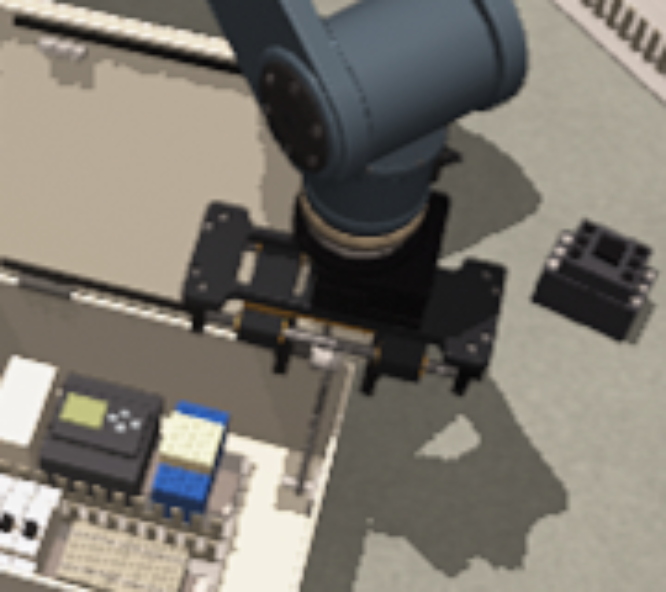

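Barrel at about (396,385), between both pads just above the tips; force is near zero, so I close the gripper.

>>> carry_out --deltas '[{"translation": [0,0.001,0],"roll": 0,"gripper": 0.035},{"translation": [0,0.001,0],"roll": 0,"gripper": 0.03},{"translation": [0,0.001,0],"roll": 0,"gripper": 0.02},{"translation": [0,0.001,0],"roll": 0,"gripper": 0.01},{"translation": [0,0.001,0],"roll": 0,"gripper": 0.01},{"translation": [0,0.001,0],"roll": 0,"gripper": 0.01}]'

```text
time_s: 9.5
eef_pos: [582.2, 81.8, 372.8]
ee_rot: [179.9, 0.0, -49.5]
force: [-2.2, -3.1, 1.8]
grip_width: 19.7
```

```bash
python3 - <<'E'
from h import *
np.set_printoptions(precision=2,suppress=True)
im=arm.camera("wrist")
s=arm.observe();print(own(s["eef_pos"]),s["force"],s["grip_width"],s["ee_rot"])
cv2.imwrite("pics/w5.png",im)
E
```

```text
[  70.74 -120.94  372.79] [-3.19 -2.74  3.  ] 20.025373521388246 [179.92   0.01 -49.51]
```

View pics/w5.png

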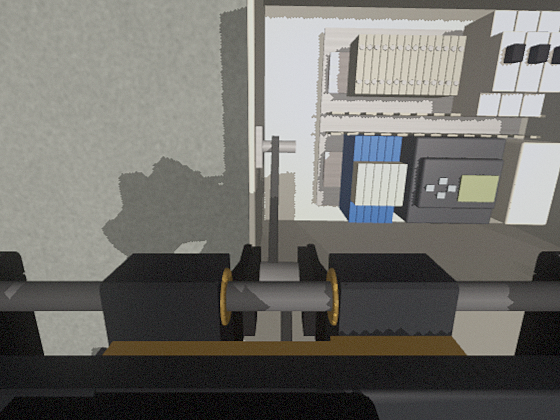

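Grip confirmed: 20 mm opening on the barrel. Next I compute the arc and the lid angle along it.

```bash
python3 - <<'E'
import numpy as np
from scipy.optimize import brentq
H=np.array([110,150.]);F=np.array([15,132.])
def piv(th,o): # th lean back deg
    t=np.radians(th);return H+155*np.array([np.sin(t),np.cos(t)])+o*np.array([-np.cos(t),np.sin(t)])
K0=F+93*np.array([np.sin(np.radians(43)),np.cos(np.radians(43))])
o=brentq(lambda o:np.linalg.norm(piv(20,o)-K0)-124,0,40);print("o",o,K0)
th=20
for a in np.arange(43,-40,-4.):
    K=F+93*np.array([np.sin(np.radians(a)),np.cos(np.radians(a))])
    f=lambda t:np.linalg.norm(piv(t,o)-K)-124
    g=np.linspace(th+3,th-20,400);v=[f(x) for x in g]
    c=[x for x,y,z in zip(g,v,v[1:]) if y*z<=0]
    if c: th=min(c,key=lambda x:abs(x-th)) 
    pv=piv(th,o);d=(pv-K)
    print(f"{a:5.0f} tx {K0[0]-K[0]:6.1f} tz {K0[1]-K[1]:6.1f} lidback {th:6.1f} K {K.round(0)} upper lean {np.degrees(np.arctan2(d[0],d[1])):.0f}  lid edge {(H+220*np.array([np.sin(np.radians(th)),np.cos(np.radians(th))])).round(0)}")
E
```

```text
o 11.242013495516275 [ 78.42584749 200.01589425]
   43 tx    0.0 tz    0.0 lidback   20.0 K [ 78. 200.] upper lean 37  lid edge [185. 357.]
   39 tx    4.9 tz   -4.3 lidback   20.4 K [ 74. 204.] upper lean 40  lid edge [187. 356.]
   35 tx   10.1 tz   -8.2 lidback   19.9 K [ 68. 208.] upper lean 43  lid edge [185. 357.]
   31 tx   15.5 tz  -11.7 lidback   19.0 K [ 63. 212.] upper lean 44  lid edge [182. 358.]
   27 tx   21.2 tz  -14.8 lidback   17.7 K [ 57. 215.] upper lean 46  lid edge [177. 360.]
   23 tx   27.1 tz  -17.6 lidback   16.1 K [ 51. 218.] upper lean 47  lid edge [171. 361.]
   19 tx   33.1 tz  -19.9 lidback   14.3 K [ 45. 220.] upper lean 48  lid edge [164. 363.]
   15 tx   39.4 tz  -21.8 lidback   12.4 K [ 39. 222.] upper lean 49  lid edge [157. 365.]
   11 tx   45.7 tz  -23.3 lidback   10.2 K [ 33. 223.] upper lean 49  lid edge [149. 367.]
    7 tx   52.1 tz  -24.3 lidback    8.0 K [ 26. 224.] upper lean 49  lid edge [141. 368.]
    3 tx   58.6 tz  -24.9 lidback    5.7 K [ 20. 225.] upper lean 50  lid edge [132. 369.]
   -1 tx   65.0 tz  -25.0 lidback    3.4 K [ 13. 2
[... 159 characters left out ...]
idback   -1.5 K [  0. 224.] upper lean 49  lid edge [104. 370.]
  -13 tx   84.3 tz  -22.6 lidback   -4.1 K [ -6. 223.] upper lean 49  lid edge [ 94. 369.]
  -17 tx   90.6 tz  -20.9 lidback   -6.5 K [-12. 221.] upper lean 49  lid edge [ 85. 369.]
  -21 tx   96.8 tz  -18.8 lidback   -9.1 K [-18. 219.] upper lean 48  lid edge [ 75. 367.]
  -25 tx  102.7 tz  -16.3 lidback  -11.7 K [-24. 216.] upper lean 48  lid edge [ 66. 365.]
  -29 tx  108.5 tz  -13.3 lidback  -14.2 K [-30. 213.] upper lean 47  lid edge [ 56. 363.]
  -33 tx  114.1 tz  -10.0 lidback  -16.7 K [-36. 210.] upper lean 47  lid edge [ 47. 361.]
  -37 tx  119.4 tz   -6.3 lidback  -19.3 K [-41. 206.] upper lean 46  lid edge [ 37. 358.]
```

>>> carry_out --deltas '[{"translation": [0.0025,0.001,-0.0022],"roll": 0,"gripper": 0.01},{"translation": [0.005,0.001,-0.0043],"roll": 0,"gripper": 0.01},{"translation": [0.0075,0.001,-0.0063],"roll": 0,"gripper": 0.01},{"translation": [0.01,0.001,-0.0082],"roll": 0,"gripper": 0.01},{"translation": [0.0155,0.001,-0.0117],"roll": 0,"gripper": 0.01},{"translation": [0.0212,0.001,-0.0148],"roll": 0,"gripper": 0.01}]'

```text
time_s: 10.3
eef_pos: [595.3, 65.6, 386.9]
ee_rot: [180.0, 0.2, -49.5]
force: [-0.3, 3.7, -9.7]
grip_width: 19.9
```

```bash
python3 - <<'E'
from h import *
np.set_printoptions(precision=2,suppress=True)
im=arm.camera("wrist")
s=arm.observe();print(own(s["eef_pos"]),s["force"],s["grip_width"],s["ee_rot"],s["qpos"])
cv2.imwrite("pics/w6.png",im)
E
```

```text
[  49.09 -120.51  387.41] [ 0.88  3.44 -8.91] 19.645691816235765 [179.98   0.08 -49.54] [ -4.46  29.39  86.92   0.04  63.77 135.06]
```

View pics/w6.png

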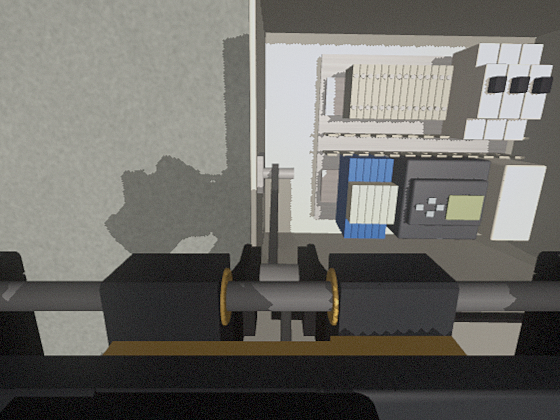

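Held firmly: the barrel is at (280,270) between the pads, with about 9 N on the wrist. I continue along the arc.

>>> carry_out --deltas '[{"translation": [0.0059,0,-0.0028],"roll": 0,"gripper": 0.01},{"translation": [0.0119,0,-0.0051],"roll": 0,"gripper": 0.01},{"translation": [0.0182,0,-0.007],"roll": 0,"gripper": 0.01},{"translation": [0.0245,0,-0.0085],"roll": 0,"gripper": 0.01},{"translation": [0.0309,0,-0.0095],"roll": 0,"gripper": 0.01},{"translation": [0.0374,0,-0.0101],"roll": 0,"gripper": 0.01},{"translation": [0.0438,0,-0.0102],"roll": 0,"gripper": 0.01},{"translation": [0.0503,0,-0.0098],"roll": 0,"gripper": 0.01},{"translation": [0.0568,0,-0.009],"roll": 0,"gripper": 0.01},{"translation": [0.0631,0,-0.0078],"roll": 0,"gripper": 0.01},{"translation": [0.0694,0,-0.0061],"roll": 0,"gripper": 0.01},{"translation": [0.0756,0,-0.004],"roll": 0,"gripper": 0.01}]'

```text
time_s: 11.85
eef_pos: [643.1, 8.6, 392.6]
ee_rot: [179.8, 0.3, -49.5]
force: [-6.4, 5.1, 2.3]
grip_width: 18.9
```

```bash
python3 - <<'E'
from h import *
np.set_printoptions(precision=2,suppress=True)
im=arm.camera("wrist")
s=arm.observe();print(own(s["eef_pos"]),s["force"],s["grip_width"],s["ee_rot"],s["qpos"])
cv2.imwrite("pics/w7.png",np.hstack([im[:,100:500],cv2.resize(arm.camera("scene")[80:290,220:420],(400,420))]))
E
```

```text
[ -25.35 -120.29  392.3 ] [-4.85  4.48  0.78] 19.28720845429711 [179.84   0.23 -49.5 ] [ -9.23  32.49  79.89   0.03  67.9  130.25]
```

View pics/w7.png

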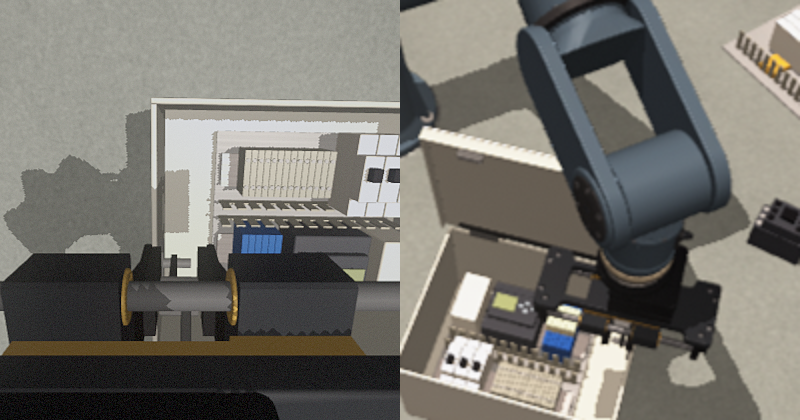

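>>> carry_out --deltas '[{"translation": [0.0059,0,0.0025],"roll": 0,"gripper": 0.01},{"translation": [0.0117,0,0.0055],"roll": 0,"gripper": 0.01},{"translation": [0.0173,0,0.0088],"roll": 0,"gripper": 0.01},{"translation": [0.0226,0,0.0125],"roll": 0,"gripper": 0.01},{"translation": [0.0226,0,0.0125],"roll": 0,"gripper": 0.03},{"translation": [0.0226,0,0.0125],"roll": 0,"gripper": 0.05},{"translation": [0.0226,0,0.0125],"roll": 0,"gripper": 0.05}]'

```text
time_s: 12.82
eef_pos: [659.8, -9.7, 380.0]
ee_rot: [-179.9, -0.2, -49.5]
force: [0.3, 0.4, -0.1]
grip_width: 40.8
```

```bash
python3 - <<'E'
from h import *
np.set_printoptions(precision=2,suppress=True)
im=arm.camera("wrist")
s=arm.observe();print(own(s["eef_pos"]),s["force"],s["grip_width"],s["ee_rot"],s["qpos"])
cv2.imwrite("pics/w8.png",np.hstack([im[:,100:500],cv2.resize(arm.camera("scene")[80:290,220:420],(400,420))]))
E
```

```text
[ -49.09 -121.27  379.76] [ 0.02 -0.71 -0.2 ] 44.40851785133646 [-179.94   -0.12  -49.51] [-10.51  34.44  78.21  -0.03  67.22 129.01]
```

View pics/w8.png

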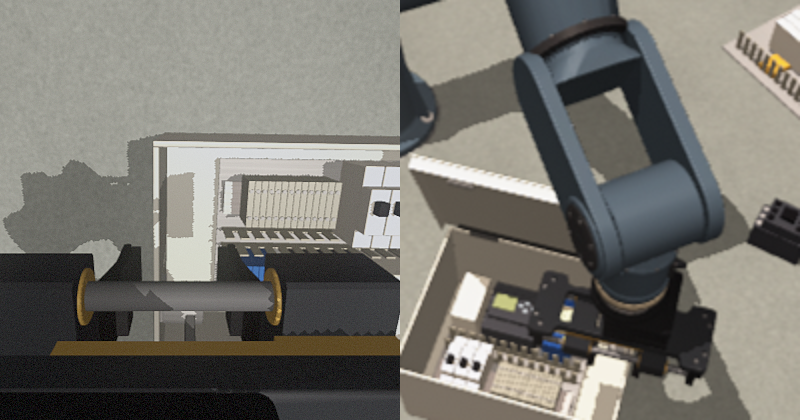

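The lid has come forward past upright, the barrel is released and the force is about 0. Now I lift clear, cross over and get behind the lid with closed fingers.

>>> carry_out --deltas '[{"translation": [0,0,-0.03],"roll": 0,"gripper": 0.05},{"translation": [0,0,-0.08],"roll": 0,"gripper": 0.05},{"translation": [0,0,-0.13],"roll": 0,"gripper": 0.04},{"translation": [0,0,-0.18],"roll": 0,"gripper": 0.02},{"translation": [0,0,-0.22],"roll": 0,"gripper": 0},{"translation": [-0.03,0.025,-0.225],"roll": 0,"gripper": 0},{"translation": [-0.07,0.058,-0.225],"roll": 0,"gripper": 0},{"translation": [-0.11,0.09,-0.225],"roll": 0,"gripper": 0},{"translation": [-0.149,0.121,-0.225],"roll": 0,"gripper": 0},{"translation": [-0.149,0.121,-0.19],"roll": 0,"gripper": 0},{"translation": [-0.149,0.121,-0.15],"roll": 0,"gripper": 0},{"translation": [-0.149,0.121,-0.118],"roll": 0,"gripper": 0}]'

```text
time_s: 14.42
eef_pos: [470.0, 25.6, 496.2]
ee_rot: [-180.0, -0.0, -49.5]
force: [1.0, 0.4, 0.3]
grip_width: 0.4
```

```bash
python3 - <<'E'
from h import *
np.set_printoptions(precision=2,suppress=True)
im=arm.camera("wrist")
s=arm.observe();print(own(s["eef_pos"]),s["force"],s["grip_width"],s["ee_rot"],s["qpos"])
sc=arm.camera("scene")
print(arm.mark_of("scene","lid_edge")[:1])
for phi in(15,19.3,24):
    f=np.radians(phi); print(phi,proj("scene",w(P,(110-220*np.sin(f)+4*np.cos(f),0,150+220*np.cos(f)+4*np.sin(f)))))
cv2.imwrite("pics/w9.png",np.hstack([im[:,100:500],cv2.resize(sc[80:290,220:420],(400,420))]))
cv2.imwrite("pics/t9.png",cv2.resize(arm.camera("top")[80:300,140:420],None,fx=2.7,fy=2.7))
E
```

```text
[100.79   1.89 492.21] [-1.35  0.46 -2.31] 0.42435603205450234 [179.68   0.36 -49.51] [-10.54  12.07  96.64  -0.02  71.77 128.98]
[{'at': [286.5, 171.2], 'score': 0.85}]
15 [289.06 172.65]
19.3 [287.06 179.64]
24 [284.92 187.53]
```

View pics/w9.png

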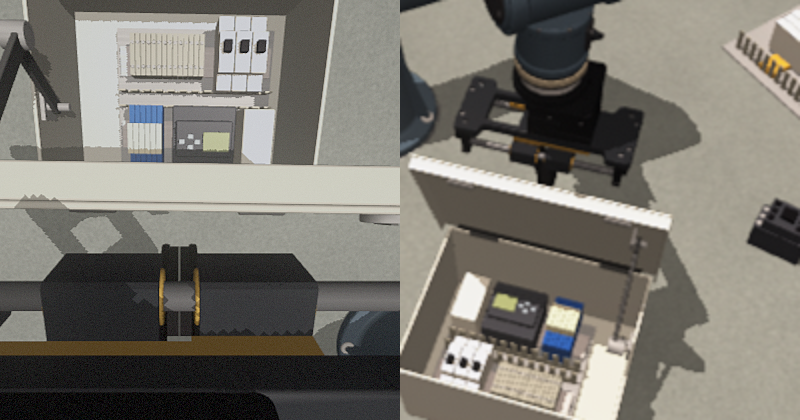

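View pics/t9.png

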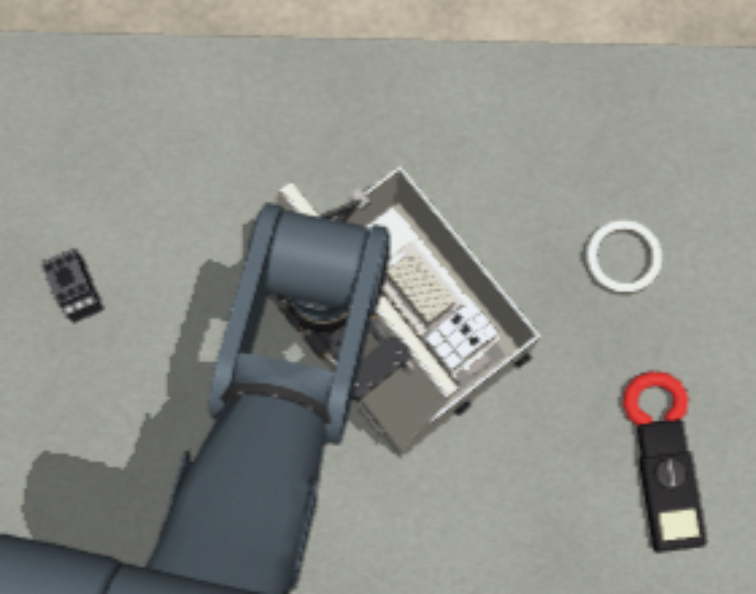

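The finger is behind the outer face, clear of it, at (180,250) in the wrist view. The lid's top edge is at row 165–210, leaning about 15–19° forward. Bystanders are where they were. Next I compute the push arc.

```bash
python3 - <<'E'
from h import *
s=arm.observe();o=own(s["eef_pos"]);print(o,s["time_s"])
arm.camera("wrist");s=arm.observe();o=own(s["eef_pos"]);print(o)
for phi in list(range(14,86,4))+[86,88,90,91]:
    f=np.radians(phi);r=175
    x=110-r*np.sin(f)+4*np.cos(f)+10; z=150+r*np.cos(f)+4*np.sin(f)+182
    print(phi,"tx %.1f tz %.1f"%(o[0]-x,o[2]-z), "x %.1f tcpz %.1f"%(x,z))
E
```

```text
[ 99.33745695   0.60601981 497.54364767] 14.625
[9.91066436e+01 4.22206481e-01 4.98322616e+02]
14 tx 17.6 tz -4.4 x 81.5 tcpz 502.8
18 tx 29.4 tz -1.3 x 69.7 tcpz 499.7
22 tx 41.0 tz 2.6 x 58.2 tcpz 495.8
26 tx 52.2 tz 7.3 x 46.9 tcpz 491.0
30 tx 63.1 tz 12.8 x 36.0 tcpz 485.6
34 tx 73.6 tz 19.0 x 25.5 tcpz 479.3
38 tx 83.7 tz 26.0 x 15.4 tcpz 472.4
42 tx 93.2 tz 33.6 x 5.9 tcpz 464.7
46 tx 102.2 tz 41.9 x -3.1 tcpz 456.4
50 tx 110.6 tz 50.8 x -11.5 tcpz 447.6
54 tx 118.3 tz 60.2 x -19.2 tcpz 438.1
58 tx 125.4 tz 70.2 x -26.3 tcpz 428.1
62 tx 131.7 tz 80.6 x -32.6 tcpz 417.7
66 tx 137.4 tz 91.5 x -38.2 tcpz 406.8
70 tx 142.2 tz 102.7 x -43.1 tcpz 395.6
74 tx 146.2 tz 114.2 x -47.1 tcpz 384.1
78 tx 149.5 tz 126.0 x -50.3 tcpz 372.3
82 tx 151.8 tz 138.0 x -52.7 tcpz 360.3
86 tx 153.4 tz 150.1 x -54.3 tcpz 348.2
88 tx 153.9 tz 156.2 x -54.8 tcpz 342.1
90 tx 154.1 tz 162.3 x -55.0 tcpz 336.0
91 tx 154.1 tz 165.4 x -55.0 tcpz 332.9
```

>>> carry_out --deltas '[{"translation": [0.01,0,-0.003],"roll": 0,"gripper": 0},{"translation": [0.0176,0,-0.0035],"roll": 0,"gripper": 0},{"translation": [0.0235,0,-0.0028],"roll": 0,"gripper": 0},{"translation": [0.0294,0,-0.0013],"roll": 0,"gripper": 0},{"translation": [0.035,0,0.0006],"roll": 0,"gripper": 0},{"translation": [0.041,0,0.0026],"roll": 0,"gripper": 0},{"translation": [0.0466,0,0.005],"roll": 0,"gripper": 0},{"translation": [0.0522,0,0.0073],"roll": 0,"gripper": 0},{"translation": [0.0577,0,0.01],"roll": 0,"gripper": 0},{"translation": [0.0631,0,0.0128],"roll": 0,"gripper": 0},{"translation": [0.0684,0,0.0159],"roll": 0,"gripper": 0},{"translation": [0.0736,0,0.019],"roll": 0,"gripper": 0}]'

```text
time_s: 16.18
eef_pos: [518.4, -31.0, 477.7]
ee_rot: [180.0, -0.0, -49.5]
force: [-2.1, 1.0, 3.1]
grip_width: 0.1
```

```bash
python3 - <<'E'
from h import *
np.set_printoptions(precision=2,suppress=True)
im=arm.camera("wrist")
s=arm.observe();print(own(s["eef_pos"]),s["force"],s["grip_width"],s["ee_rot"],s["qpos"])
sc=arm.camera("scene")
cv2.imwrite("pics/w10.png",np.hstack([im[:,100:500],cv2.resize(sc[80:290,220:420],(400,420))]))
E
```

```text
[ 25.04   0.48 477.28] [-1.17 -0.5   1.65] 0.46527764040443587 [179.95  -0.02 -49.53] [-15.78  17.26  91.71  -0.05  71.05 123.77]
```

View pics/w10.png

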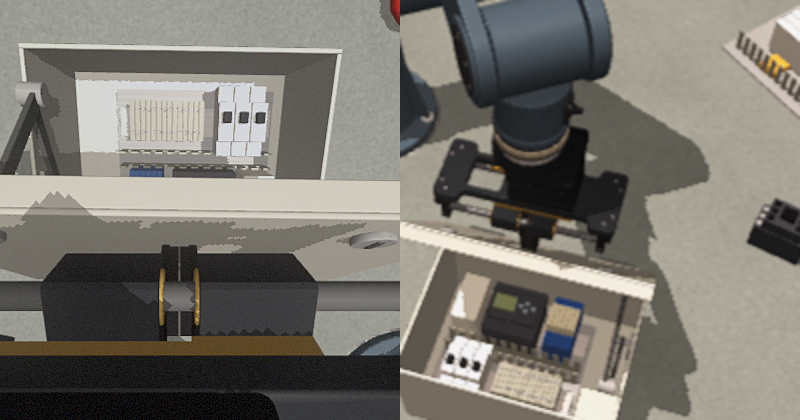

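The lid follows the finger with forces under 4 N, now about 34° past upright. Continue.

>>> carry_out --deltas '[{"translation": [0.0051,0,0.0034],"roll": 0,"gripper": 0},{"translation": [0.0101,0,0.007],"roll": 0,"gripper": 0},{"translation": [0.0173,0,0.0126],"roll": 0,"gripper": 0},{"translation": [0.0241,0,0.0187],"roll": 0,"gripper": 0},{"translation": [0.0286,0,0.0229],"roll": 0,"gripper": 0},{"translation": [0.0349,0,0.0295],"roll": 0,"gripper": 0},{"translation": [0.0409,0,0.0364],"roll": 0,"gripper": 0},{"translation": [0.0447,0,0.0412],"roll": 0,"gripper": 0},{"translation": [0.05,0,0.0486],"roll": 0,"gripper": 0},{"translation": [0.055,0,0.0563],"roll": 0,"gripper": 0},{"translation": [0.0581,0,0.0616],"roll": 0,"gripper": 0},{"translation": [0.061,0,0.067],"roll": 0,"gripper": 0}]'

```text
time_s: 17.77
eef_pos: [558.1, -77.1, 410.7]
ee_rot: [-180.0, -0.0, -49.5]
force: [-1.4, 0.1, 1.2]
grip_width: 0.3
```

```bash
python3 - <<'E'
from h import *
np.set_printoptions(precision=2,suppress=True)
im=arm.camera("wrist")
s=arm.observe();print(own(s["eef_pos"]),s["force"],s["grip_width"],s["ee_rot"],s["qpos"])
sc=arm.camera("scene")
cv2.imwrite("pics/w11.png",np.hstack([im[:,100:500],cv2.resize(sc[80:290,220:420],(400,420))]))
E
```

```text
[-35.54  -0.04 410.02] [-0.38  0.31 -0.7 ] 0.018609486700585647 [179.99   0.   -49.53] [-19.25  25.12  90.7   -0.01  64.19 120.28]
```

View pics/w11.png

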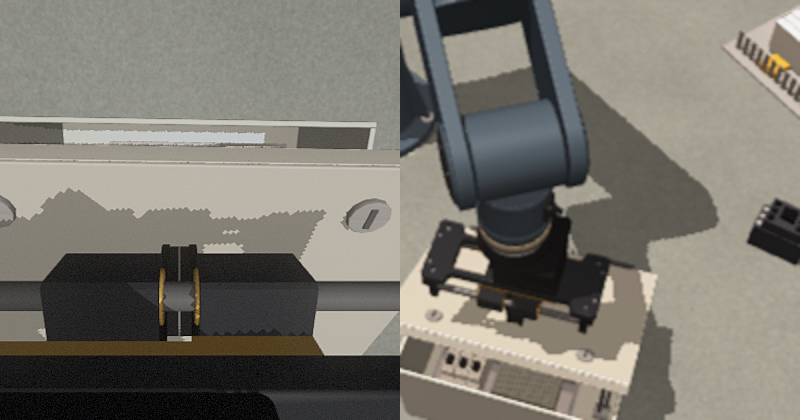

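>>> carry_out --deltas '[{"translation": [0.0028,0,0.0055],"roll": 0,"gripper": 0},{"translation": [0.0052,0,0.0111],"roll": 0,"gripper": 0},{"translation": [0.0076,0,0.0167],"roll": 0,"gripper": 0},{"translation": [0.0096,0,0.0224],"roll": 0,"gripper": 0},{"translation": [0.0116,0,0.0282],"roll": 0,"gripper": 0},{"translation": [0.0133,0,0.0341],"roll": 0,"gripper": 0},{"translation": [0.0149,0,0.04],"roll": 0,"gripper": 0},{"translation": [0.0161,0,0.045],"roll": 0,"gripper": 0},{"translation": [0.0172,0,0.05],"roll": 0,"gripper": 0},{"translation": [0.0178,0,0.054],"roll": 0,"gripper": 0},{"translation": [0.0184,0,0.0575],"roll": 0,"gripper": 0},{"translation": [0.0187,0,0.061],"roll": 0,"gripper": 0}]'

```text
time_s: 19.38
eef_pos: [570.0, -91.1, 349.9]
ee_rot: [180.0, 0.0, -49.5]
force: [-0.3, 0.8, 1.6]
grip_width: 0.5
```

```bash
python3 - <<'E'
from h import *
np.set_printoptions(precision=2,suppress=True)
s=arm.observe();print(own(s["eef_pos"]),s["force"],s["time_s"])
sc=arm.camera("scene")
cv2.imwrite("pics/w12.png",cv2.resize(sc[130:330,200:420],None,fx=3,fy=3))
E
```

```text
[-53.61  -0.17 349.86] [-0.29  0.82  1.56] 19.375
```

View pics/w12.png

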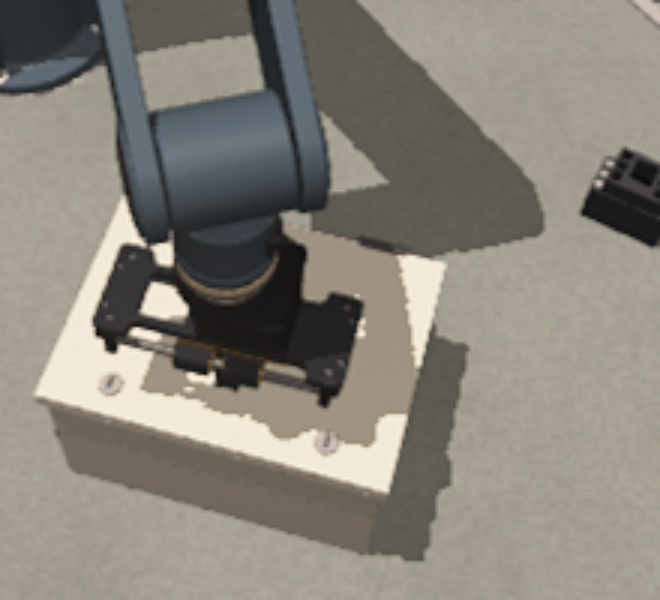

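The lid is nearly shut and the tip is resting on it. I lower slowly until the stop is felt.

>>> carry_out --deltas '[{"translation": [0.0003,0,0.0015],"roll": 0,"gripper": 0},{"translation": [0.0005,0,0.003],"roll": 0,"gripper": 0},{"translation": [0.0005,0,0.0045],"roll": 0,"gripper": 0},{"translation": [0.0005,0,0.006],"roll": 0,"gripper": 0},{"translation": [0.0005,0,0.0075],"roll": 0,"gripper": 0},{"translation": [0.0005,0,0.009],"roll": 0,"gripper": 0},{"translation": [0.0005,0,0.0102],"roll": 0,"gripper": 0},{"translation": [0.0005,0,0.0112],"roll": 0,"gripper": 0},{"translation": [0.0005,0,0.012],"roll": 0,"gripper": 0}]'

```text
time_s: 20.55
eef_pos: [570.5, -91.7, 338.1]
ee_rot: [-180.0, -0.0, -49.5]
force: [-0.7, -1.5, 2.2]
grip_width: 0.8
```

>>> carry_out --deltas '[{"translation": [0,0,0.0006],"roll": 0,"gripper": 0},{"translation": [0,0,0.0012],"roll": 0,"gripper": 0},{"translation": [0,0,0.0012],"roll": 0,"gripper": 0}]'

```text
time_s: 20.92
eef_pos: [570.5, -91.6, 336.9]
ee_rot: [-180.0, -0.0, -49.5]
force: [0.1, -0.9, 0.6]
grip_width: 0.4
```

>>> carry_out --deltas '[{"translation": [0,0,0.0005],"roll": 0,"gripper": 0},{"translation": [0,0,0.001],"roll": 0,"gripper": 0},{"translation": [0,0,0.001],"roll": 0,"gripper": 0}]'

```text
time_s: 21.3
eef_pos: [570.5, -91.6, 336.6]
ee_rot: [-180.0, -0.0, -49.5]
force: [-0.6, -0.6, 5.5]
grip_width: 0.5
```

>>> carry_out --deltas '[{"translation": [0,0,0.0005],"roll": 0,"gripper": 0},{"translation": [0,0,0.001],"roll": 0,"gripper": 0},{"translation": [0,0,0.001],"roll": 0,"gripper": 0}]'

```text
time_s: 21.68
eef_pos: [570.4, -91.5, 336.6]
ee_rot: [-180.0, -0.1, -49.5]
force: [-2.8, 0.0, 11.1]
grip_width: 0.8
```

The TCP stands still at z 336.6 (shut is computed as 336) while the force climbs to 11 N, above the hinge's 7 N. That is the stop. Retreat and check.

>>> carry_out --deltas '[{"translation": [0,0,-0.003],"roll": 0,"gripper": 0},{"translation": [0,0,-0.01],"roll": 0,"gripper": 0},{"translation": [0,0,-0.03],"roll": 0,"gripper": 0},{"translation": [0,0,-0.07],"roll": 0,"gripper": 0},{"translation": [0,0,-0.12],"roll": 0,"gripper": 0},{"translation": [-0.04,0,-0.17],"roll": 0,"gripper": 0},{"translation": [-0.09,0,-0.2],"roll": 0,"gripper": 0},{"translation": [-0.14,0,-0.2],"roll": 0,"gripper": 0},{"translation": [-0.18,0,-0.2],"roll": 0,"gripper": 0},{"translation": [-0.18,0,-0.2],"roll": 0,"gripper": 0}]'

```text
time_s: 22.92
eef_pos: [451.3, 47.2, 535.1]
ee_rot: [180.0, 0.1, -49.3]
force: [1.3, -0.2, 0.9]
grip_width: 0.3
```

```bash
python3 - <<'E'
from h import *
np.set_printoptions(precision=2,suppress=True)
s=arm.observe();print(own(s["eef_pos"]),s["force"],s["time_s"])
sc=arm.camera("scene"); print(arm.mark_of("scene","lid_edge")[:1],proj("scene",w(P,(-110,0,154))))
tp=arm.camera("top"); print(arm.mark_of("top","lid_edge")[:1],proj("top",w(P,(-110,0,154))))
for t in("tape","contactor","clamp_meter"): print(t,arm.mark_of("scene",t)[:1])
cv2.imwrite("pics/f1.png",cv2.resize(sc[130:330,190:420],None,fx=3.4,fy=3))
cv2.imwrite("pics/f2.png",sc)
cv2.imwrite("pics/f3.png",tp)
E
```

```text
[128.65   1.44 535.09] [ 1.31 -0.21  0.9 ] 22.925
[{'at': [266.6, 277.0], 'score': 0.65}] [269.52 278.91]
[{'at': [316.4, 172.8], 'score': 0.96}] [313.72 171.77]
tape [{'at': [207.1, 355.0], 'score': 0.9}]
contactor [{'at': [205.1, 354.7], 'score': 0.45}]
clamp_meter [{'at': [138.4, 278.5], 'score': 0.6}]
```

View pics/f1.png

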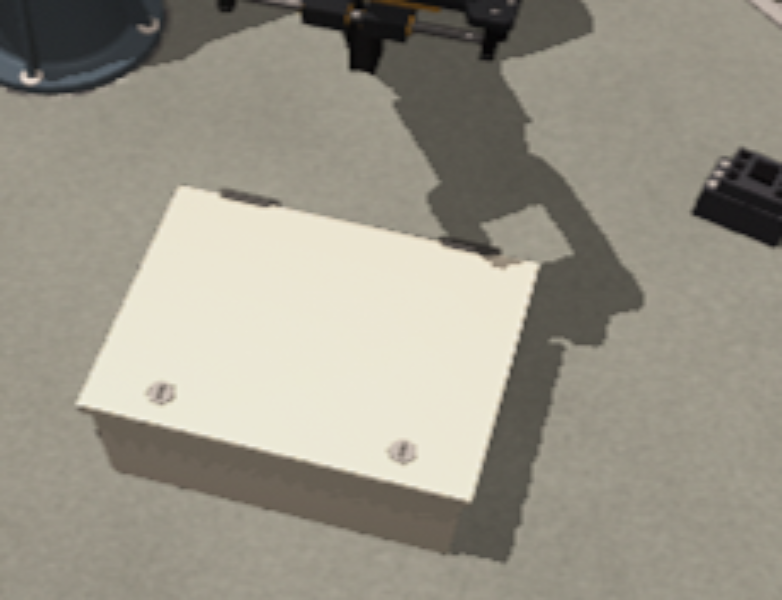

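View pics/f3.png

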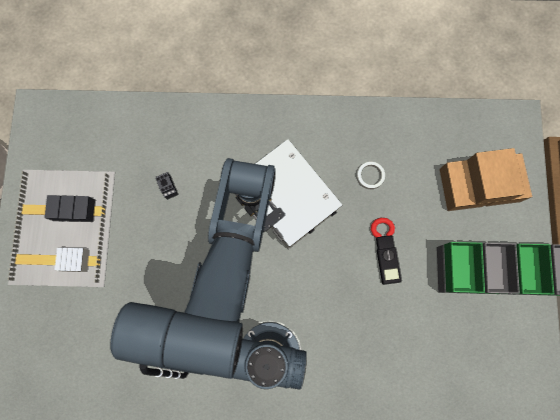

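The lid lies flat and shut in both views, and the tape, contactor and clamp meter are at the same pixels as at the start. Handing in.

```bash
python3 -c "
from cell import arm
print(arm.close_job())"
```

```text
the job is handed in; nothing more can be done
None
```

I broke the stay's lock and shut the lid against its stop, and the job is handed in. No verdict was reported.

**How it went:** I gripped the knee barrel at its ends (20 mm opening) and lifted it along its arc past dead centre. That brought the lid about 19° forward of upright. I then released it, went behind the lid with closed fingers, and pushed it down slowly along its arc.

**Shut:** The fingers stopped at TCP height 336.6 mm, where the shut lid computes to 336 mm. The force rose to about 11 N without further movement, more than the hinge alone would resist.

**Limits:** The largest wrist force I read was about 11 N. The last reading before hand-in was at 22.9 s.

**After retreating:** The arm touches nothing. Both views show the lid lying flat on the box. In the top view the tape, contactor and clamp meter look unmoved.

**Checks that disagreed or failed:**
- **Enclosure position:** the camera fits differed by about 5 mm; I went by the wrist view for the grasp.
- **Final lid edge marks:** they were about 3 px off the model, which is in line with that 5 mm difference.
- **Contactor:** in the last scene check the network reported the tape's position for it, with a low score, so I checked it by eye.
- **Wrist turn:** I first turned the wrist the wrong way and had to unwind it above the bench, which cost about 3 s.

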